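# Demould the cast feet and book them in with the scanner

## Task

Lift every cast foot out of its mould and stand it upright on the blue rack, set down and not dropped. When all of them are on the rack, pick up the yellow scanner and book them in one by one in the order red, yellow, green, blue (skip colours that are not there): point the scanner square at the middle of the foot's barcode label from a few centimetres away and hold it there for three seconds; last of all scan the label on the rack's own tag in the same way. Finish with the scanner back in its cradle the way it lay, all feet still upright on the rack, and the spray can, tape roll and spanner left alone.

Things in the scene. Friction and masses are not known exactly. Their poses are not given: they have to be found in the camera images.
- foot_red: Loose aluminium cast foot, 0.17-0.34 kg, red paint across the label side of its top; may be absent. Base 60 x 60 x 10 mm; on its middle an upright block 30 (x) x 36 (y) mm, top at z 62. Origin: centre of the underside, z up. Barcode label on the block's -x face; grip the block by its plain +y and -y sides, 36 mm apart. Starts in its mould, label roughly towards the robot.
- label_red (a point): Centre of the white barcode label (32 wide x 26 high mm, upright) of foot_red, 38 mm above the foot's underside and 15.5 mm from its axis; axes as the foot's: the label faces -x.
- mould_red: Fixed open steel mould half holding foot_red if there is one, else empty. Block 94 x 94 x 25 mm with a square cavity 64 x 64 mm, 13 mm deep (floor at z 12): 2 mm of play each side of the foot's base, sides parallel to its x and y. Origin: centre of its underside. The four moulds may stand in any order.
- foot_yellow: Loose aluminium cast foot, 0.17-0.34 kg, yellow paint across the label side of its top; may be absent. Base 60 x 60 x 10 mm; on its middle an upright block 30 (x) x 36 (y) mm, top at z 62. Origin: centre of the underside, z up. Barcode label on the block's -x face; grip the block by its plain +y and -y sides, 36 mm apart. Starts in its mould, label roughly towards the robot.
- label_yellow (a point): Centre of the white barcode label (32 wide x 26 high mm, upright) of foot_yellow, 38 mm above the foot's underside and 15.5 mm from its axis; axes as the foot's: the label faces -x.
- mould_yellow: Fixed open steel mould half holding foot_yellow if there is one, else empty. Block 94 x 94 x 25 mm with a square cavity 64 x 64 mm, 13 mm deep (floor at z 12): 2 mm of play each side of the foot's base, sides parallel to its x and y. Origin: centre of its underside. The four moulds may stand in any order.
- foot_green: Loose aluminium cast foot, 0.17-0.34 kg, green paint across the label side of its top; may be absent. Base 60 x 60 x 10 mm; on its middle an upright block 30 (x) x 36 (y) mm, top at z 62. Origin: centre of the underside, z up. Barcode label on the block's -x face; grip the block by its plain +y and -y sides, 36 mm apart. Starts in its mould, label roughly towards the robot.
- label_green (a point): Centre of the white barcode label (32 wide x 26 high mm, upright) of foot_green, 38 mm above the foot's underside and 15.5 mm from its axis; axes as the foot's: the label faces -x.
- mould_green: Fixed open steel mould half holding foot_green if there is one, else empty. Block 94 x 94 x 25 mm with a square cavity 64 x 64 mm, 13 mm deep (floor at z 12): 2 mm of play each side of the foot's base, sides parallel to its x and y. Origin: centre of its underside. The four moulds may stand in any order.
- foot_blue: Loose aluminium cast foot, 0.17-0.34 kg, blue paint across the label side of its top; may be absent. Base 60 x 60 x 10 mm; on its middle an upright block 30 (x) x 36 (y) mm, top at z 62. Origin: centre of the underside, z up. Barcode label on the block's -x face; grip the block by its plain +y and -y sides, 36 mm apart. Starts in its mould, label roughly towards the robot.
- label_blue (a point): Centre of the white barcode label (32 wide x 26 high mm, upright) of foot_blue, 38 mm above the foot's underside and 15.5 mm from its axis; axes as the foot's: the label faces -x.
- mould_blue: Fixed open steel mould half holding foot_blue if there is one, else empty. Block 94 x 94 x 25 mm with a square cavity 64 x 64 mm, 13 mm deep (floor at z 12): 2 mm of play each side of the foot's base, sides parallel to its x and y. Origin: centre of its underside. The four moulds may stand in any order.
- rack: Fixed blue rack on legs for the finished castings, floor 100 (x) x 420 (y) mm, 40 mm above the bench, with a 4 mm thick lip 10 mm high all round. Room for four feet side by side along y. Origin: under its centre, on the bench; z up; -x side towards the robot.
- rack_floor (a point): Centre of the rack's floor, 40 mm above the bench; axes as the rack's.
- label_rack (a point): Centre of the barcode label (32 x 26 mm, upright) on the rack's own tag, a fixed blue plate 40 mm wide, 4 mm thick, standing from z 40 to 96 beside the rack's -y end: label centre 245 mm to -y, 54.5 mm to -x and 78 mm above the rack's origin; axes as the rack's, the label faces -x.
- scanner: Loose yellow barcode scanner with a black nose and middle grip, 0.22 kg, a straight bar 140 (x) x 34 (y) x 34 (z) mm. Origin: centre of its underside; it looks out along +x. Centre of mass at its middle (17 mm up): grip it there across the 34 mm width.
- scanner_nose (a point): Centre of the scanner's red window, 70 mm ahead of and 17 mm above the scanner's origin; axes as the scanner's, the beam leaves along +x. It reads a label 35 to 120 mm away.
- cradle: Fixed black scanner cradle, base 130 x 70 x 8 mm. Two saddles (16 mm long, 50 mm ahead of and behind the middle), seats 40 mm above the bench, with cheeks up to z 54 and 40 mm apart for the 34 mm wide scanner; the 84 mm between the saddles is open for the fingers. Origin: under its centre, on the bench; the scanner lies along its x, nose to +x.
- cradle_seat (a point): Point on the seat plane, midway between the saddles, 40 mm above the bench, where the origin of a stowed scanner lies; axes as the cradle's.
- spray_can: Loose bystander: upright spray can, 54 mm across, 150 mm high; origin at its foot.
- tape_roll: Loose bystander: flat grey roll of tape, 100 mm across, 25 mm high; origin under its centre.
- spanner: Loose bystander: steel spanner lying on the bench beyond the rack; origin near its middle.
Mind the look-alikes: they are no part of the job. What is shaped like the foot_yellow but black or purple is not meant.

How it is judged:
By the outcome, as a careful person would: the job done as asked, in the order asked, and still so for the second after the job is handed in, with the robot touching nothing.
Of foot_red, foot_yellow, foot_green, foot_blue only 2 to 4 are there at a start; the rules pass over those that are not, and their reading is None.
At some moment in a run one of foot_red, foot_yellow, foot_green, foot_blue may be knocked a few centimetres aside while the robot is not near it.
It also fails if it takes over 210 s, if anything falls off the work surface, if the arm or the gripper's body presses on something with over 40 N, if the wrist force passes 120 N, or if a joint passes its speed limit or range.

## Robot

A 6-joint arm with a two-finger parallel gripper is mounted at the origin on the work surface. World frame = base frame: x ahead of the robot, y to its left, z up, the work surface at z = 0. Lengths are in m, angles in rad, forces in N, time in s.
With the tool pointing down it reaches from about 0.35 to 1 m from the base axis. Payload 7.1 kg.
Tool frame: the origin (TCP) lies at the very end of the fingers, on their centre line; the grasp point (between the pads) lies arm.grip_depth behind it (arm.grip_depth is the distance from the TCP to the grasp point, in m); z points along the fingers, y is the direction in which the jaws open and shut (so a half turn about z gives the same grasp; the last joint's range is limited). The gripper opens to 85 mm and grips with 20 to 120 N. Pads are 22 mm wide; open, the fingers measure 114 mm over their backs; the gripper's body (76 mm by 85 mm) begins 54 mm behind the grasp point. The pads swing forward as they close: fully open they stand 13 mm farther back than shut.
Start: joints at [-0.019, 0.423, 1.63, -0, 1.089, -0.019], TCP at [0.625, 0, 0.231] pointing down, gripper open.
Joint ranges: [-3, 3], [-0.9, 2.11], [0.09, 2.58], [-1.31, 4.45], [0.11, 2.69], [-2.54, 2.54]. Speed limits (rad/s): [2.39, 2.39, 3.01, 3.14, 3.14, 3.14].

## Interface

Orientations are given as a unit quaternion [x, y, z, w].
In Python, from cell import arm gives the robot as it stands.
- The arm moves only by the shell command python3 -m creep 'ROWS' [FORCE]. ROWS is text: rows parted by semicolons, each of 5 numbers parted by spaces: the gripper command: -1 is shut, 1 is fully open, values between are in proportion, then the shift along the tool's x, y, z in mm, then the turn about the tool's z in degrees. A call has 1 to 8 rows; each row shifts and turns the commanded pose from where the row before left it, along the tool's axes as they then stand; what a row does not reach is not made up. A row lasts 1/12 s, in which the tool goes at most 41.7 mm and 7.16 degrees, less where a joint would pass 70% of its speed; a pose out of reach is approached as far as the arm can. A call with a gripper value outside its range is refused whole. The fingers move at their own pace and stop on an object; FORCE is the grip in N (left out, the last holds). Time passes only in rows, so rows that do not move let the fingers close. It gives the time, the measured TCP pose, the force and the opening at its end, in the units of the state.
- arm.read_state(): the state, without advancing time (a new reading comes with each control period).
- arm.grab_frame(name): name is "scene" or "side" or "wrist"; returns a dict with "color" (480x640x3 uint8, blue, green, red), "z_map" (480x640 float32, m along the optical axis (not along the pixel's ray), 0 where there is no reading), "intrinsics" (3x3 intrinsics, pixels), "k1" (the pictures are not rectified: a ray, as slopes to the right and down, at radius r is drawn at 1 + k1 r^2 times it, then the intrinsics apply), "R" (3x3) and "t" (3): a world point X has camera coordinates R X + t. Camera axes: x right, y down, z forward; pixel columns grow to the right and rows downward; lengths in m; the calibration is good to about 2 mm. A picture is of the moment at which its call begins.
- arm.finish_job(): hands the job in, once; it reports no verdict.
Trained networks look in a picture, given as the dict that the camera call returned (one of the last four; its "shot" number tells which), for a name from the list of things; names that differ only in an ending like _2 or _b are one class to them, and where a whole thing is asked for, a point or a joint stands for the part that bears it (a point fixed in the world has none). Each returns a list of dicts, best first, with "p" (0 to 1); they miss things now and then, are a little off and sometimes report something else, mostly with a low value. They report only what shows in the picture. A call takes as long as a camera call. They do not tell look-alikes from the thing itself.
- arm.search_frame(name, picture): "uv" ([column, row] in pixels, amid what is visible of it).
- arm.landmark_of(name, picture): "uv" ([column, row] in pixels: a listed point, or the origin of a listed thing).
The state is a dict: "clock": time; "qpos": joint angles; "dq": joint speeds; "joint_efforts": joint torques, N m; "ee_pos": TCP position; "tcp_rot": TCP orientation; "force": force on the tool from outside, world axes, zero at the start; "moment": the same for the moment, N m; "grip_width": finger opening in m.
Only numpy, scipy, OpenCV 4.12 (cv2) and the standard library are available. Lean on these libraries where they do the work, as an engineer would, in place of code of your own. Each camera call takes 0.05 s, during which the arm holds its last target. There are 200 camera calls.

## Working session

There is one attempt and no reset: what is moved stays moved. The work goes in short steps, Python scripts to look and compute and a shell command to move; the robot and the scene stay as the last step left them, time stands still between calls to the robot, and variables do not carry over. Pictures are saved under pics/ and viewed, about 12 in all and at most 16, crops included, and the job is handed in when it is done.

```bash
ls; mkdir -p pics
cat > h.py <<'E'
import numpy as np, cv2
from cell import arm
from scipy.spatial.transform import Rotation as Rn
def ray(f,uv):
    K=f["intrinsics"];d=np.array([(uv[0]-K[0,2])/K[0,0],(uv[1]-K[1,2])/K[1,1]]);s=d.copy()
    for _ in range(10): s=d/(1+f["k1"]*(s@s))
    return np.array([s[0],s[1],1.])
def pt(f,uv,z=None):
    """world point at pixel, by depth (z None) or on plane z"""
    r=ray(f,uv);R,t=f["R"],f["t"];c=-R.T@t
    if z is None:
        u,v=int(round(uv[0])),int(round(uv[1]));w=f["z_map"][max(0,v-1):v+2,max(0,u-1):u+2];w=w[w>0]
        return c+R.T@r*(np.median(w) if len(w) else np.nan)
    d=R.T@r; return c+d*(z-c[2])/d[2]
def proj(f,X):
    p=f["R"]@np.asarray(X)+f["t"];s=p[:2]/p[2];s=s*(1+f["k1"]*(s@s));K=f["intrinsics"]
    return [K[0,0]*s[0]+K[0,2],K[1,1]*s[1]+K[1,2]]
def cloud(f):
    K=f["intrinsics"];v,u=np.mgrid[0:480,0:640];d=np.stack([(u-K[0,2])/K[0,0],(v-K[1,2])/K[1,1]],-1);s=d.copy()
    for _ in range(10): s=d/(1+f["k1"]*(s**2).sum(-1,keepdims=True))
    P=np.concatenate([s,np.ones((480,640,1))],-1)*f["z_map"][...,None]
    P=(P-f["t"])@f["R"]; P[f["z_map"]<=0]=np.nan; return P
E
python3 - <<'E'
from h import *
np.set_printoptions(precision=3,suppress=True)
s=arm.read_state();print(s,arm.grip_depth)
for n in("scene","side","wrist"):
    f=arm.grab_frame(n);cv2.imwrite(f"pics/{n}0.png",f["color"]);print(n,-f["R"].T@f["t"],f["R"],f["k1"],f["intrinsics"][0,0])
    if n!="wrist":
      for k in("foot_red","mould_red","foot_yellow","foot_green","foot_blue","scanner","cradle_seat","rack_floor","label_rack","spray_can","tape_roll","spanner"):
        l=arm.landmark_of(k,f);print(k,[(np.round(a["uv"]),round(a["p"],2),pt(f,a["uv"])) for a in l[:4]])
E
```

```text
pics
{'clock': 0.0, 'qpos': array([-0.019,  0.424,  1.631,  0.   ,  1.089, -0.019]), 'dq': array([ 0.001,  0.001,  0.   , -0.001,  0.   , -0.   ]), 'joint_efforts': array([  0.001, -55.738, -28.174,   0.   ,   0.007,   0.   ]), 'ee_pos': array([0.624, 0.   , 0.231]), 'tcp_rot': array([ 0.707,  0.707, -0.001, -0.001]), 'force': array([0.336, 0.398, 0.389]), 'moment': array([ 0.004, -0.003, -0.02 ]), 'grip_width': 0.0853609628072912} 0.0187
scene [1.114 0.587 1.111] [[-0.738  0.675  0.   ]
 [ 0.519  0.567 -0.64 ]
 [-0.432 -0.472 -0.768]] -0.11863036478895049 548.9026162434257
foot_red []
mould_red [(array([327., 242.]), 0.67, array([ 0.483, -0.031,  0.013]))]
foot_yellow [(array([353., 208.]), 0.82, array([ 0.353, -0.067,  0.017])), (array([337., 170.]), 0.7, array([ 0.284, -0.2  ,  0.019])), (array([299., 210.]), 0.66, array([ 0.474, -0.149,  0.03 ])), (array([174., 239.]), 0.58, array([ 0.772, -0.302,  0.019]))]
foot_green []
foot_blue [(array([372., 265.]), 0.72, array([0.481, 0.118, 0.06 ]))]
scanner [(array([227., 187.]), 0.86, array([ 0.584, -0.31 ,  0.074]))]
cradle_seat [(array
[... 1407 characters left out ...]
42, 0.02 , 0.038])), (array([397., 210.]), 0.39, array([0.785, 0.04 , 0.   ]))]
rack_floor []
label_rack [(array([386., 262.]), 0.62, array([ 0.59 , -0.241,  0.091]))]
spray_can [(array([295., 168.]), 0.81, array([0.616, 0.352, 0.012])), (array([404., 315.]), 0.71, array([ 0.572, -0.347,  0.054])), (array([265., 205.]), 0.34, array([0.448, 0.093, 0.067])), (array([295., 259.]), 0.33, array([ 0.461, -0.077,  0.023]))]
tape_roll [(array([303., 363.]), 0.95, array([ 0.382, -0.333, -0.001]))]
spanner [(array([395., 206.]), 0.57, array([0.787, 0.052, 0.005]))]
wrist [0.625 0.076 0.374] [[ 1.    -0.001 -0.001]
 [-0.    -0.956  0.294]
 [-0.001 -0.294 -0.956]] -0.07448019227978715 362.52102958250333
```

View pics/scene0.png

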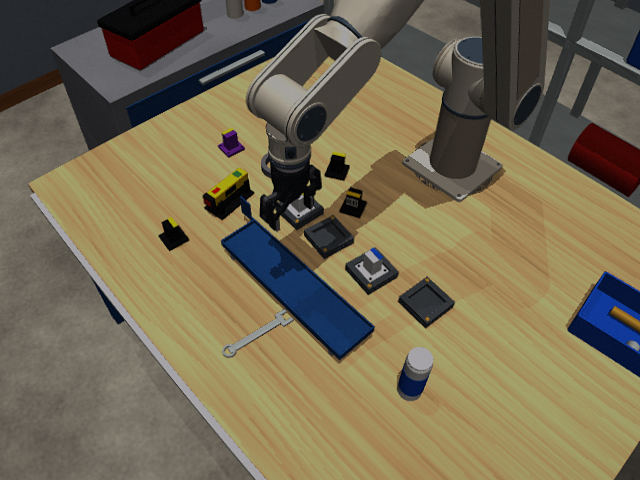

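View pics/side0.png

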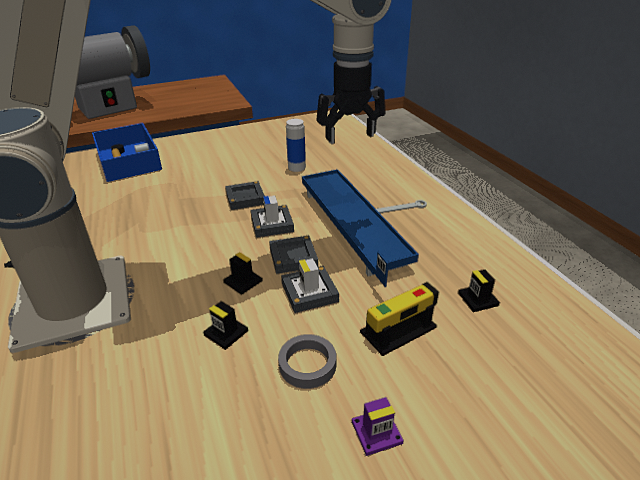

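The two real feet are yellow (side px (308,272), in its mould) and blue (side (270,212), scene (372,262)); the moulds at scene (327,235) and (427,300) are empty. Look-alikes for yellow are the black ones at side (242,268), (226,322) and (480,288), and the purple one at (378,425). Next I'll measure the poses.

```bash
cat >> h.py <<'E'
def rect(P,lo,hi,c,r):
    m=(P[...,2]>lo)&(P[...,2]<hi)&(np.hypot(P[...,0]-c[0],P[...,1]-c[1])<r)
    Q=P[m]; 
    if len(Q)<8: return None
    (cx,cy),(w,h),a=cv2.minAreaRect((Q[:,:2]*1000).astype(np.float32))
    return len(Q),np.round([cx,cy,w,h,a],1),np.round(Q.mean(0)*1000,1)
E
python3 - <<'E'
from h import *
np.set_printoptions(precision=3,suppress=True)
F={n:arm.grab_frame(n) for n in("scene","side")}
for n,f in F.items():
    P=cloud(f)
    for nm,c,r in(("Y",(.46,-.165),.05),("B",(.47,.1),.05)):
        print(n,nm,"top",rect(P,.066,.085,c,r))
    for nm,c in(("mY",(.46,-.165)),("mB",(.47,.1)),("mE",(.475,-.035)),("mE2",(.49,.23))):
        print(n,nm,rect(P,.019,.030,c,.075))
    m=(P[...,2]>.03)&(P[...,2]<.056)&(P[...,0]>.55)&(P[...,0]<.78)&(P[...,1]>-.22)&(P[...,1]<.27)
    print(n,"rack",cv2.minAreaRect((P[m][:,:2]*1000).astype(np.float32)), P[m][:,2].mean())
    print(n,"scn",rect(P,.062,.085,(.58,-.33),.09))
    print(n,"tag",rect(P,.065,.11,(.59,-.24),.035))
    print(n,"can",rect(P,.05,.16,(.64,.38),.06),"tape",rect(P,.01,.035,(.38,-.33),.08))
a=cv2.resize(F["scene"]["color"][150:300,160:460],(800,400),interpolation=cv2.INTER_CUBIC);cv2.imwrite("pics/c1.png",a)
E
```

```text
scene Y top (27, array([ 462.7, -151.7,   26.6,    9.8,   20.3]), array([ 464.1, -151.3,   71.6]))
scene B top (187, array([464.3, 106.6,  40.3,  32.3,  81.9]), array([465.1, 107.7,  74.1]))
scene mY (436, array([ 470.6, -144.9,   85.6,  119.4,   51.9]), array([ 470.5, -144. ,   23.9]))
scene mB (845, array([464.6, 107.4,  97. ,  98.3,  80.6]), array([472.7, 114.6,  24.2]))
scene mE (655, array([467.2, -43.4,  98.2,  96.1,  80.9]), array([468.9, -40.8,  24.5]))
scene mE2 (415, array([450.9, 256.4,  96.3,  66.9,  85.8]), array([464.6, 248.8,  24.4]))
scene rack ((643.5413208007812, 7.557281494140625), (455.9600830078125, 112.72212982177734), 89.44834899902344) 0.04100080610772155
scene scn (587, array([ 575. , -295. ,  146.4,   99.2,    9.7]), array([ 585.1, -321. ,   71.6]))
scene tag (85, array([ 591.7, -225.7,    6.5,   40.5,    1.5]), array([ 592.1, -224.7,   82.2]))
scene can (1098, array([630.5, 375.5,  54.1,  51. ,  56.5]), array([638.8, 380.3, 122.8])) tape (132, array([ 418.5, -360.4,   89.8,   24.4,   56.7]), array([ 422.3, -353.6,   20.8]))
side Y top (218, array([ 458.2, -
[... 322 characters left out ...]
.1,  96. ,  22.5]))
side mE (622, array([466.8, -45.3,  98.4,  94.9,  80.6]), array([465.4, -46. ,  22.8]))
side mE2 (196, array([451.9, 254.9,  99.8,  63.2,  81.5]), array([458.9, 242.4,  22.8]))
side rack ((643.6744384765625, 7.318359375), (454.3550720214844, 111.99600982666016), 89.50298309326172) 0.039244590059979934
side scn (1314, array([ 578.9, -325.8,  131.9,  110.2,   44. ]), array([ 575.4, -330.3,   71.9]))
side tag (169, array([ 589.7, -227.2,   41.9,    6.6,   89.3]), array([ 588.5, -230.2,   81.8]))
side can (670, array([626.6, 370.8,  56.4,  54.5,  56.6]), array([621.9, 357.4, 106.2])) tape (1514, array([ 387. , -340.3,   99.8,   99.9,   22.8]), array([ 385.9, -344.5,   21.5]))
```

View pics/c1.png

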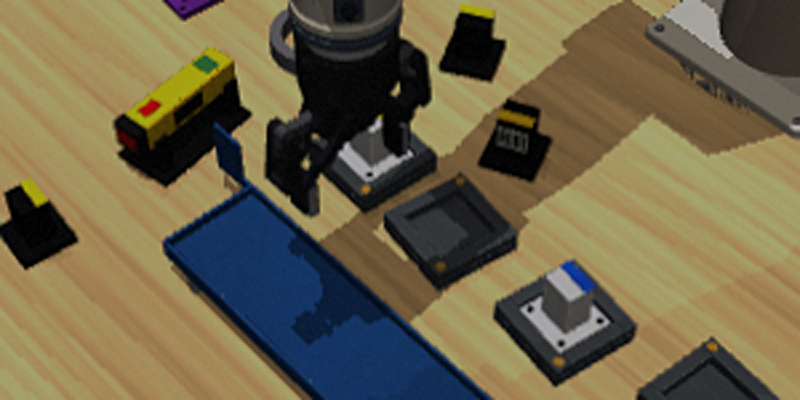

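The crop shows two grey aluminium feet in moulds, yellow (partly behind the gripper) and blue at about (570,295); the black and purple ones stand outside any mould. I'll turn the jaws to the blue foot and hover over it.

```bash
cat >> h.py <<'E'
def st():
    s=arm.read_state();R=Rn.from_quat(s["tcp_rot"]).as_matrix()
    return s,s["ee_pos"]*1000,np.degrees(np.arctan2(R[1,1],R[0,1])),R
def go(x,y,z,hd):
    """turn (deg about tool z) to bring tool y to heading hd, then shifts in tool axes, mm"""
    s,p,h,R=st();t=(h-hd+180)%360-180
    R2=R@Rn.from_euler("z",t,degrees=True).as_matrix();d=np.array([x,y,z])-p
    R3=np.array([[np.cos(np.radians(hd-270)),0,0],[0,0,0],[0,0,0]])
    print("t%.1f p"%s["clock"],np.round(p,1),"hd %.1f"%h,"tilt",np.round(R[:2,2],4),"F",np.round(s["force"],1),"w %.1f"%(s["grip_width"]*1000),"| turn %.1f shift"%t,np.round(d@R2,1))
E
python3 -m creep '1 0 0 0 -7;1 0 0 0 -7;1 0 0 0 -7;1 0 0 0 -7;1 0 0 0 -7;1 0 0 0 -7;1 0 0 0 -7;1 0 0 0 -7' 40
python3 -m creep '1 0 0 0 -7;1 0 0 0 -7;1 0 0 0 -7;1 0 0 0 -5;1 35 17 0 0;1 35 17 0 0;1 35 17 0 0;1 35 17 0 0'
python3 -m creep '1 33 15 0 0;1 0 0 30 0;1 0 0 0 0;1 0 0 0 0'
python3 - <<'E'
from h import *
go(464,106,38,82)
f=arm.grab_frame("wrist");cv2.imwrite("pics/w1.png",f["color"])
P=cloud(f);print("top",rect(P,.066,.085,(.465,.105),.05),"m",rect(P,.019,.030,(.465,.105),.075))
for n in("scene","side"):
    P=cloud(arm.grab_frame(n))
    print(n,"Ytop",rect(P,.066,.085,(.46,-.165),.04),"Ym",rect(P,.019,.030,(.455,-.18),.063))
    print(n,"B",rect(P,.066,.085,(.465,.105),.05))
    print("scn",rect(P,.064,.085,(.57,-.335),.09))
E
```

```text
clock: 2.12
ee_pos: [0.625, 0.0, 0.2313]
tcp_rot: [0.289, 0.957, 0.0, 0.0]
force: [-0.3, 0.2, 0.1]
grip_width: 0.0854
clock: 2.78
ee_pos: [0.4943, 0.0874, 0.2312]
tcp_rot: [0.07, 0.998, 0.0, -0.0]
force: [0.2, 0.9, 0.3]
grip_width: 0.0856
clock: 3.12
ee_pos: [0.4647, 0.1063, 0.201]
tcp_rot: [0.069, 0.998, -0.0, -0.001]
force: [1.5, 0.7, 0.6]
grip_width: 0.0852
t3.1 p [464.7 106.3 201. ] hd 82.0 tilt [-0.002  -0.0005] F [1.5 0.7 0.6] w 85.2 | turn 0.0 shift [  0.3  -0.2 163. ]
top (1817, array([463.8, 107.4,  36.1,  29.9,  81.7]), array([462.8, 107.5,  74.1])) m (7950, array([463.7, 107.9,  94.3,  94.4,  81.8]), array([459.4, 108.1,  24.2]))
scene Ytop (145, array([ 459.6, -164.4,   40.6,   31.8,   85.6]), array([ 460.6, -163.1,   72.5])) Ym (523, array([ 459.4, -165.6,   94.5,   97.6,   87.1]), array([ 467.8, -160.6,   23.5]))
scene B (194, array([463.9, 106.6,  37.2,  34.8,  81.9]), array([465.5, 107.6,  73.7]))
scn (554, array([ 581.3, -324. ,  143. ,   40.7,    6.8]), array([ 584.6, -322.2,   71.9]))
side Ytop (220, array([ 457.9, -168. ,   40.2,   30.1,   88.1]), array([ 456.8, -170.8,   71.8])) Ym (1026, array([ 458.6, -168.3,   96.5,   94.8,   86.9]), array([ 454.3, -179.9,   22.4]))
side B (124, array([464. , 105. ,  40.8,  29.5,  81.6]), array([462.8, 101.2,  71.7]))
scn (1225, array([ 579.3, -328.1,  130. ,  105.7,   43.4]), array([ 575.7, -331.5,   72.4]))
```

View pics/w1.png

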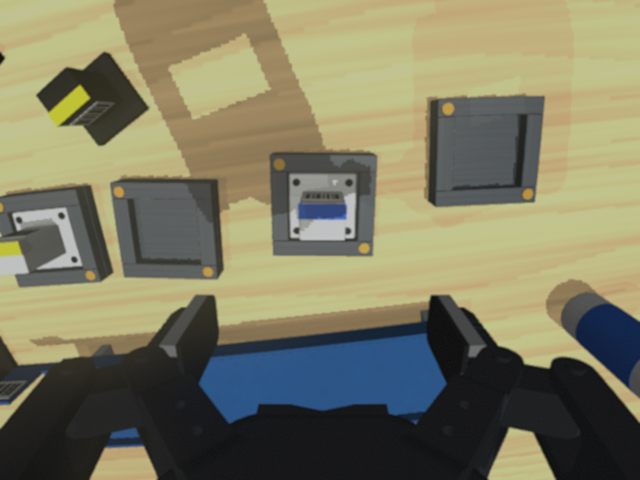

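Wrist view: the blue foot sits in its mould at (322,205) with label and paint on the robot side, between the empty moulds at (165,230) and (487,150). The fit agrees with the sizes: top 36x30 at z 74, mould 94. I'll descend and grip.

```bash
python3 -m creep '1 1 1 40 0;1 0 0 40 0;1 0 0 40 0;1 0 0 25 0;1 0 0 18 0;1 0 0 0 0;0.2 0 0 0 0;-0.2 0 0 0 0' 50
python3 -m creep '-0.6 0 0 0 0;-1 0 0 0 0;-1 0 0 0 0;-1 0 0 0 0;-1 0 0 0 0;-1 0 0 0 0;-1 0 0 0 0;-1 0 0 0 0' 50
python3 -m creep '-1 0 0 -5 0;-1 0 0 -10 0;-1 0 0 -20 0;-1 0 0 -35 0;-1 0 0 -35 0;-1 0 0 -15 0;-1 0 0 0 0;-1 0 0 0 0'
python3 - <<'E'
from h import *
go(643.5,120,80,89.5)
f=arm.grab_frame("wrist");cv2.imwrite("pics/w2.png",f["color"])
E
```

```text
clock: 3.93
ee_pos: [0.4659, 0.1074, 0.0394]
tcp_rot: [0.07, 0.998, 0.0, 0.001]
force: [0.0, 0.6, 0.4]
grip_width: 0.0638
clock: 4.6
ee_pos: [0.4656, 0.1076, 0.0399]
tcp_rot: [0.07, 0.998, 0.0, 0.002]
force: [-0.7, -1.1, 6.1]
grip_width: 0.0354
clock: 5.27
ee_pos: [0.4646, 0.1075, 0.1594]
tcp_rot: [0.07, 0.998, 0.0, 0.001]
force: [-0.4, -0.4, -3.4]
grip_width: 0.0354
t5.3 p [464.6 107.5 159.4] hd 82.0 tilt [0.0025 0.0005] F [-0.4 -0.4 -3.4] w 35.4 | turn -7.5 shift [-178.5   14.    79.9]
```

```bash
python3 -m creep '-1 0 0 0 -4;-1 0 0 0 -3.5;-1 -20 0 0 0;-1 -35 -4 0 0;-1 -35 -4 0 0;-1 -35 -4 0 0;-1 -35 -4 0 0;-1 -19 0 0 0'
python3 -m creep '-1 0 0 20 0;-1 0 0 35 0;-1 0 0 20 0;-1 0 0 8 0;-1 0 0 2 0;-1 0 0 0 0;-1 0 0 0 0'
python3 - <<'E'
from h import *
go(643.5,90,68,89.5)
f=arm.grab_frame("side");P=cloud(f);print(rect(P,.085,.125,(.643,.09),.05))
a=f["color"][120:330,230:500];cv2.imwrite("pics/s2.png",cv2.resize(a,None,fx=2.5,fy=2.5))
E
```

```text
clock: 5.98
ee_pos: [0.6456, 0.0889, 0.1557]
tcp_rot: [0.005, 1.0, -0.0, -0.001]
force: [0.6, 0.3, -2.8]
grip_width: 0.0355
clock: 6.57
ee_pos: [0.6438, 0.09, 0.074]
tcp_rot: [0.004, 1.0, 0.0, 0.001]
force: [-0.5, -0.2, -2.1]
grip_width: 0.0354
t6.6 p [643.8  90.   74. ] hd 89.5 tilt [0.0011 0.0001] F [-0.5 -0.2 -2.1] w 35.4 | turn 0.0 shift [0.4 0.  6. ]
(249, array([640.6,  86.7,  91.4,  29.6,  89.7]), array([635.6,  80.2, 104.2]))
```

View pics/s2.png

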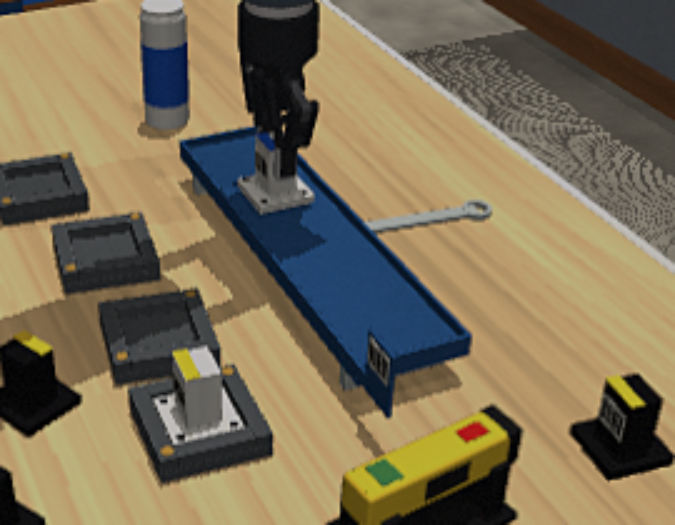

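The picture shows the blue foot held upright just above the rack at about (275,180), with the yellow foot still in its mould at (200,400). I'll lower it gently until I feel contact.

```bash
python3 -m creep '-1 0 0 2 0;-1 0 0 2 0;-1 0 0 1 0;-1 0 0 0 0;-1 0 0 0 0'
python3 -m creep '-1 0 0 0.7 0;-1 0 0 0.7 0;-1 0 0 0 0;-1 0 0 0 0'
```

```text
clock: 7.03
ee_pos: [0.6432, 0.0899, 0.0685]
tcp_rot: [0.004, 1.0, 0.0, 0.0]
force: [-0.1, -0.2, -3.0]
grip_width: 0.0356
clock: 7.37
ee_pos: [0.6434, 0.0899, 0.068]
tcp_rot: [0.004, 1.0, 0.0, 0.0]
force: [-3.5, -0.9, 6.6]
grip_width: 0.0358
```

```bash
python3 -m creep '-0.1 0 0 0 0;0.1 0 0 0 0;0.4 0 0 0 0;0.7 0 0 0 0;1 0 0 0 0;1 0 0 0 0;1 0 0 0 0;1 0 0 0 0'
python3 -m creep '1 0 0 -15 0;1 0 0 -35 0;1 0 0 -40 0;1 0 0 -40 0;1 0 0 0 3'
python3 -m creep '1 21 -33 0 0;1 21 -33 0 0;1 21 -33 0 0;1 21 -33 0 0;1 21 -33 0 0;1 21 -33 0 0;1 21 -33 0 0;1 21 -33 0 0'
python3 -m creep '1 0 0 0 0;1 0 0 0 0;1 0 0 0 0'
python3 - <<'E'
from h import *
f=arm.grab_frame("wrist");P=cloud(f);print("top",rect(P,.066,.085,(.459,-.166),.045),"m",rect(P,.019,.030,(.459,-.166),.065))
go(459,-166.5,38,86.5)
f=arm.grab_frame("side");P=cloud(f);print("B",rect(P,.09,.11,(.643,.09),.05),rect(P,.045,.056,(.643,.09),.042))
f=arm.grab_frame("scene");P=cloud(f);print("B",rect(P,.09,.11,(.643,.09),.05),rect(P,.045,.056,(.643,.09),.042))
cv2.imwrite("pics/sc3.png",f["color"])
E
```

```text
clock: 8.03
ee_pos: [0.6432, 0.0899, 0.0669]
tcp_rot: [0.004, 1.0, -0.0, -0.0]
force: [0.1, -0.7, 1.1]
grip_width: 0.0855
clock: 8.45
ee_pos: [0.648, 0.0905, 0.207]
tcp_rot: [0.03, 1.0, 0.001, 0.007]
force: [1.8, 0.5, -0.2]
grip_width: 0.0851
clock: 9.12
ee_pos: [0.4583, -0.1646, 0.1982]
tcp_rot: [0.03, 1.0, -0.0, 0.001]
force: [0.7, -0.6, -0.5]
grip_width: 0.0858
clock: 9.37
ee_pos: [0.4599, -0.1636, 0.1979]
tcp_rot: [0.031, 1.0, -0.0, 0.001]
force: [0.6, -0.5, 0.3]
grip_width: 0.0855
top (1892, array([ 458. , -165.3,   37. ,   30.3,   87. ]), array([ 456.9, -165.2,   74.2])) m (8080, array([ 458.6, -165.4,   94.3,   94.5,   87. ]), array([ 453.9, -165.2,   24.1]))
t9.4 p [ 460.2 -163.1  197.7] hd 86.5 tilt [ 0.0014 -0.0003] F [ 1.  -0.1  0. ] w 85.4 | turn 0.0 shift [  1.2  -3.4 159.7]
B (135, array([641.3,  86.7,  31.6,  42.7,   2.4]), array([639.5,  83.3,  98.2])) (211, array([6.418e+02, 8.720e+01, 6.000e+01, 6.270e+01, 2.000e-01]), array([636.2,  76.6,  48.6]))
B (244, array([642.4,  89.7,  38.8,  32.6,  89.5]), array([643.7,  91.8, 101.1])) (328, array([638.1,  85.9,  71. ,  69.5,  89.5]), array([651. ,  98.4,  50.1]))
```

```bash
python3 -m creep '1 2 -2 39 0;1 0 0 40 0;1 0 0 40 0;1 0 0 25 0;1 0 0 15 0;1 0 0 0 0;0.2 0 0 0 0;-0.2 0 0 0 0' 50
python3 -m creep '-0.6 0 0 0 0;-1 0 0 0 0;-1 0 0 0 0;-1 0 0 0 0;-1 0 0 0 0;-1 0 0 0 0;-1 0 0 0 0;-1 0 0 0 0' 50
python3 -m creep '-1 0 0 -5 0;-1 0 0 -10 0;-1 0 0 -20 0;-1 0 0 -35 0;-1 0 0 -35 0;-1 0 0 -10 0;-1 0 0 0 -3;-1 0 0 0 0'
python3 - <<'E'
from h import *
go(643.5,-50,68,89.5)
E
```

```text
clock: 10.18
ee_pos: [0.4583, -0.165, 0.0387]
tcp_rot: [0.03, 1.0, -0.0, 0.001]
force: [0.4, 0.2, -0.3]
grip_width: 0.0643
clock: 10.85
ee_pos: [0.4585, -0.1656, 0.0394]
tcp_rot: [0.031, 1.0, -0.0, 0.001]
force: [0.9, 0.7, 5.6]
grip_width: 0.0355
clock: 11.52
ee_pos: [0.4576, -0.1654, 0.1543]
tcp_rot: [0.003, 1.0, -0.0, 0.001]
force: [-0.4, 0.5, -3.5]
grip_width: 0.0353
t11.5 p [ 457.6 -165.4  154.3] hd 89.6 tilt [ 0.0023 -0.0009] F [-0.4  0.5 -3.5] w 35.3 | turn 0.1 shift [-184.7  117.1   86.6]
```

View pics/sc3.png

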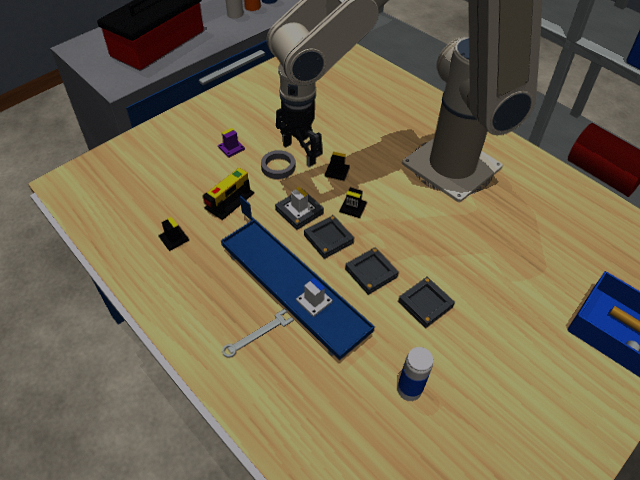

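Blue stands on the rack at (313,297), and yellow is now held. I'll carry it over.

```bash
python3 -m creep '-1 -15 10 0 0;-1 -30 19 0 0;-1 -30 19 0 0;-1 -30 19 0 0;-1 -30 19 0 0;-1 -30 19 0 0;-1 -20 12 0 0;-1 0 0 0 0'
python3 -m creep '-1 0 0 20 0;-1 0 0 35 0;-1 0 0 18 0;-1 0 0 6 0;-1 0 0 0 0;-1 0 0 0 0;-1 0 0 0 0'
python3 - <<'E'
from h import *
go(643.5,-50,67.4,89.5)
E
```

```text
clock: 12.18
ee_pos: [0.6467, -0.0473, 0.1519]
tcp_rot: [0.004, 1.0, 0.0, 0.001]
force: [0.3, -0.2, -2.9]
grip_width: 0.0357
clock: 12.77
ee_pos: [0.6442, -0.0502, 0.0753]
tcp_rot: [0.005, 1.0, -0.0, 0.001]
force: [0.2, -0.1, -2.8]
grip_width: 0.0355
t12.8 p [644.2 -50.2  75.3] hd 89.5 tilt [ 0.002  -0.0002] F [ 0.2 -0.1 -2.8] w 35.5 | turn -0.0 shift [0.7 0.2 7.9]
```

```bash
python3 -m creep '-1 0 0 3 0;-1 0 0 2 0;-1 0 0 1.5 0;-1 0 0 0 0;-1 0 0 0 0'
python3 -m creep '-1 0 0 0.7 0;-1 0 0 0.7 0;-1 0 0 0 0;-1 0 0 0 0'
```

```text
clock: 13.18
ee_pos: [0.6434, -0.0499, 0.0676]
tcp_rot: [0.004, 1.0, -0.0, 0.0]
force: [0.3, 0.2, -3.6]
grip_width: 0.0349
clock: 13.52
ee_pos: [0.6434, -0.0499, 0.0674]
tcp_rot: [0.004, 1.0, -0.0, 0.0]
force: [-5.2, 0.0, 8.7]
grip_width: 0.0352
```

```bash
python3 -m creep '-0.1 0 0 0 0;0.1 0 0 0 0;0.4 0 0 0 0;0.7 0 0 0 0;1 0 0 0 0;1 0 0 0 0;1 0 0 0 0;1 0 0 0 0'
python3 -m creep '1 0 0 -15 0;1 0 0 -35 0;1 0 0 -40 0;1 0 0 -40 0;1 0 0 -20 0'
python3 -m creep '1 8 -35 0 0;1 8 -35 0 0;1 8 -35 0 0;1 8 -35 0 0;1 8 -35 0 0;1 8 -35 0 0;1 8 -35 0 0;1 8 -35 0 0'
python3 -m creep '1 0 0 0 0;1 0 0 0 0;1 0 0 0 0'
python3 - <<'E'
from h import *
f=arm.grab_frame("wrist");P=cloud(f);c=(.578,-.33)
print("scn",rect(P,.070,.085,c,.085),rect(P,.062,.085,c,.08));cv2.imwrite("pics/w4.png",f["color"])
for k in("scanner","cradle_seat","scanner_nose","label_rack"):
    l=arm.landmark_of(k,f);print(k,[(np.round(a["uv"]),round(a["p"],2),pt(f,a["uv"]),pt(f,a["uv"],.04)) for a in l[:2]])
print("tag",rect(P,.07,.12,(.59,-.228),.033))
go(576,-330,38,90)
E
```

```text
clock: 14.18
ee_pos: [0.6433, -0.0499, 0.0659]
tcp_rot: [0.004, 1.0, 0.0, -0.0]
force: [-0.5, -0.6, -0.3]
grip_width: 0.0852
clock: 14.6
ee_pos: [0.6453, -0.0501, 0.2212]
tcp_rot: [0.004, 1.0, -0.0, 0.003]
force: [1.9, 0.2, 0.5]
grip_width: 0.0855
clock: 15.27
ee_pos: [0.5762, -0.3309, 0.2161]
tcp_rot: [0.004, 1.0, -0.0, 0.0]
force: [0.3, 0.7, -0.2]
grip_width: 0.0853
clock: 15.52
ee_pos: [0.5767, -0.3291, 0.2158]
tcp_rot: [0.005, 1.0, 0.0, -0.0]
force: [0.7, 0.3, 0.7]
grip_width: 0.0857
scn (6791, array([ 579.3, -325.8,  139.8,   34.6,    8.4]), array([ 574.5, -326.3,   74. ])) (6856, array([ 579.2, -325.9,  139.9,   34.8,    8.4]), array([ 574.4, -326.3,   73.9]))
scanner [(array([327., 210.]), 0.83, array([ 0.57074186, -0.32428485,  0.07403246]), array([ 0.57897554, -0.32391182,  0.04      ]))]
cradle_seat []
scanner_nose [(array([334., 287.]), 0.97, array([ 0.63885679, -0.31876983,  0.07448739]), array([ 0.65548414, -0.31772159,  0.04      ]))]
label_rack [(array([449., 227.]), 0.95, array([ 0.58810759, -0.22076671,  0.06751249]), array([ 0.59625646, -0.21068541,  0.04      ]))]
tag (761, array([ 589.6, -225.2,   40.3,    5.4,   89.5]), array([ 588.6, -226.7,   87.6]))
t15.8 p [ 577.3 -328.1  216.1] hd 89.6 tilt [-0.      0.0001] F [ 1.   0.9 -0.7] w 85.6 | turn -0.4 shift [  1.3  -1.9 178.1]
```

View pics/w4.png

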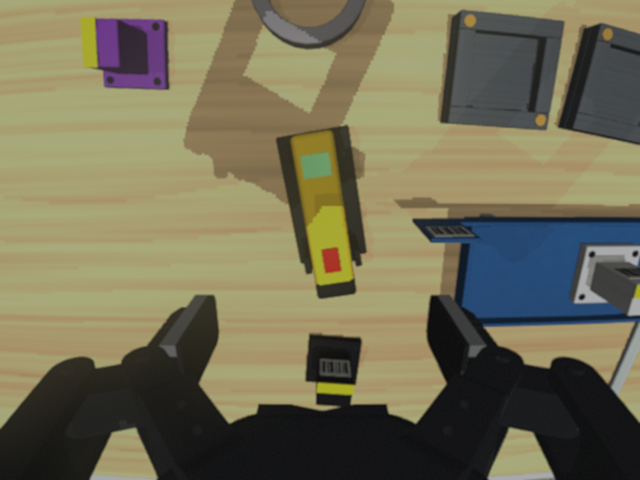

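The picture shows the scanner in its cradle at (322,210), nose down towards (335,290), i.e. along +x, with the rack tag at (448,230). The fit is 140x34.6 with its top at z 74, which matches. I'll grip it at the middle.

```bash
python3 -m creep '1 0 0 0 -4.4;1 0 0 0 -4.4;1 -2 2 38 0;1 0 0 40 0;1 0 0 40 0;1 0 0 35 0;1 0 0 15 0;1 0 0 10 0' 80
python3 -m creep '1 0 0 0 0;1 0 0 0 0'
python3 - <<'E'
from h import *
go(579.3,-325.8,38,98.4)
E
```

```text
clock: 16.43
ee_pos: [0.5776, -0.3257, 0.0356]
tcp_rot: [-0.073, 0.997, 0.001, -0.002]
force: [0.4, 0.2, 0.0]
grip_width: 0.0854
clock: 16.6
ee_pos: [0.5796, -0.3274, 0.0393]
tcp_rot: [-0.073, 0.997, -0.0, 0.001]
force: [0.7, -0.1, -0.1]
grip_width: 0.0855
t16.6 p [ 579.6 -327.4   39.3] hd 98.3 tilt [ 0.0015 -0.0009] F [ 0.7 -0.1 -0.1] w 85.5 | turn -0.1 shift [0.1 1.6 1.3]
```

```bash
python3 -m creep '1 0 1.5 1 0;0.5 0 0 0 0;0.1 0 0 0 0;-0.2 0 0 0 0;-0.5 0 0 0 0;-1 0 0 0 0;-1 0 0 0 0;-1 0 0 0 0' 80
python3 -m creep '-1 0 0 0 0;-1 0 0 0 0;-1 0 0 0 0;-1 0 0 0 0;-1 0 0 0 0;-1 0 0 0 0'
python3 - <<'E'
from h import *
go(579.3,-325.8,38,98.4)
E
python3 -m creep '-1 0 0 -5 0;-1 0 0 -10 0;-1 0 0 -20 0;-1 0 0 -35 0;-1 0 0 -35 0;-1 0 0 -15 0;-1 0 0 0 0;-1 0 0 0 0'
python3 - <<'E'
from h import *
go(579.3,-325.8,38,98.4)
for n in("side","scene"):
  P=cloud(arm.grab_frame(n))
  print(n,"scn",rect(P,.17,.215,(.579,-.326),.09))
  for nm,y in(("Y",-.05),("B",.09)):
    m=(abs(P[...,0]-.643)<.04)&(abs(P[...,1]-y)<.04)
    print(nm,rect(P,.096,.11,(.643,y),.045),rect(P,.045,.053,(.643,y),.042))
E
```

```text
clock: 17.27
ee_pos: [0.5789, -0.326, 0.0379]
tcp_rot: [-0.072, 0.997, -0.0, 0.001]
force: [-0.6, -1.3, 5.7]
grip_width: 0.033
clock: 17.77
ee_pos: [0.5789, -0.326, 0.038]
tcp_rot: [-0.072, 0.997, -0.0, 0.001]
force: [-0.2, -0.5, 5.6]
grip_width: 0.0331
t17.8 p [ 578.9 -326.    38. ] hd 98.3 tilt [ 0.0012 -0.0008] F [-0.2 -0.5  5.6] w 33.1 | turn -0.1 shift [-0.4  0.1 -0. ]
clock: 18.43
ee_pos: [0.5784, -0.3255, 0.1579]
tcp_rot: [-0.072, 0.997, -0.0, 0.001]
force: [-1.0, -0.3, -3.1]
grip_width: 0.0328
t18.4 p [ 578.4 -325.5  157.9] hd 98.3 tilt [ 0.0012 -0.0006] F [-1.  -0.3 -3.1] w 32.8 | turn -0.1 shift [ -0.7  -0.3 119.9]
side scn (1635, array([ 572.8, -337.6,   90.2,  127.8,   59. ]), array([ 557. , -336.9,  191. ]))
Y (141, array([642.2, -51.3,  31. ,  39.9,   4.1]), array([641.6, -54. ,  99.6])) (245, array([643.2, -51.4,  63.9,  60.3,  89.1]), array([636.1, -61.7,  48.1]))
B (99, array([641.1,  88. ,  39. ,  31.2,  89.6]), array([640. ,  86. ,  99.9])) (192, array([642.5,  86.7,  59.7,  61.7,  86.7]), array([636.5,  77.3,  48. ]))
scene scn (692, array([ 579.9, -321.1,   91.4,  138.8,   73.5]), array([ 597.6, -315.3,  189.9]))
Y (187, array([643.3, -49.3,  39.1,  31.2,  89.8]), array([643.8, -48.3, 101.8])) (260, array([644.3, -50. ,  64.3,  64.3,   0. ]), array([651.9, -40.9,  49.5]))
B (219, array([641.6,  90. ,  39.7,  33.6,  89. ]), array([643.,  91., 102.])) (299, array([652. ,  96.5,  60.2,  80. ,  36.7]), array([652.8,  97.4,  49.4]))
```

```bash
python3 -m creep '-1 0 0 0 4.4;-1 0 0 0 4.4;-1 10 20 0 0;-1 12 36 0 0;-1 12 36 0 0;-1 12 36 0 0;-1 12 36 0 0;-1 12 36 0 0'
python3 -m creep '-1 9 36 0 0;-1 0 30 0 0;-1 0 9 0 0;-1 0 0 30 0;-1 0 0 35 0;-1 0 0 20 0;-1 0 0 8 0;-1 0 0 0 0'
python3 -m creep '-1 0 0 0 0;-1 0 0 0 0;-1 0 0 0 0'
python3 - <<'E'
from h import *
go(502,-50,59,89.5)
for n in("side","scene"):
  f=arm.grab_frame(n);P=cloud(f)
  print(n,"scn",rect(P,.088,.105,(.502,-.05),.085));
  for k in("scanner_nose","label_yellow","label_blue"):
    l=arm.landmark_of(k,f);print(k,[(np.round(a["uv"]),round(a["p"],2),np.round(pt(f,a["uv"])*1000,1),np.round(1000*pt(f,a["uv"],.078),1)) for a in l[:2]])
  if n=="side": cv2.imwrite("pics/s5.png",cv2.resize(f["color"][150:350,200:460],None,fx=3,fy=3))
E
```

```text
clock: 19.2
ee_pos: [0.5078, -0.1231, 0.155]
tcp_rot: [0.005, 1.0, 0.001, -0.002]
force: [0.8, 0.1, -2.2]
grip_width: 0.0333
clock: 19.87
ee_pos: [0.4996, -0.0499, 0.0613]
tcp_rot: [0.004, 1.0, 0.0, -0.003]
force: [0.1, -0.5, -1.2]
grip_width: 0.0328
clock: 20.12
ee_pos: [0.5028, -0.0502, 0.0652]
tcp_rot: [0.005, 1.0, -0.0, 0.001]
force: [1.0, 0.1, -1.8]
grip_width: 0.0331
t20.1 p [502.8 -50.2  65.2] hd 89.5 tilt [ 0.0023 -0.0003] F [ 1.   0.1 -1.8] w 33.1 | turn -0.0 shift [0.8 0.2 6.2]
side scn (645, array([ 5.027e+02, -5.520e+01,  1.409e+02,  5.590e+01,  4.000e-01]), array([495.4, -58.8,  97.2]))
scanner_nose [(array([339., 219.]), 0.72, array([570.1, -67.8,  92.2]), array([579.2, -48. ,  78. ]))]
label_yellow [(array([475., 282.]), 0.93, array([ 750. , -316. ,   45.8]), array([ 721.3, -344.3,   78. ])), (array([218., 324.]), 0.85, array([ 261.3, -220.9,   37.1]), array([ 257.9, -262.7,   78. ]))]
label_blue [(array([338., 189.]), 0.86, array([630.3,  71.6,  81. ]), array([632.4,  76.4,  78. ])), (array([364., 228.]), 0.62, array([630.9, -68.6,  53.3]), array([ 613.6, -100.7,   78. ]))]
scene scn (480, array([503.5, -49.9, 142. ,  61.1,  10.2]), array([524.9, -46.9,  99.3]))
scanner_nose [(array([297., 241.]), 0.78, array([572.8, -44.3,  78.1]), array([572.7, -44.4,  78. ]))]
label_yellow [(array([228., 137.]), 0.78, array([ 451. , -487.9,   59.3]), array([ 462.8, -468.8,   78. ])), (array([277., 254.]), 0.7, array([644.5, -32.5, 103.7]), array([632.5, -48.3,  78. ]))]
label_blue [(array([322., 291.]), 0.7, array([635.2, 107.3,  94.6]), array([627.4,  99.5,  78. ]))]
```

View pics/s5.png

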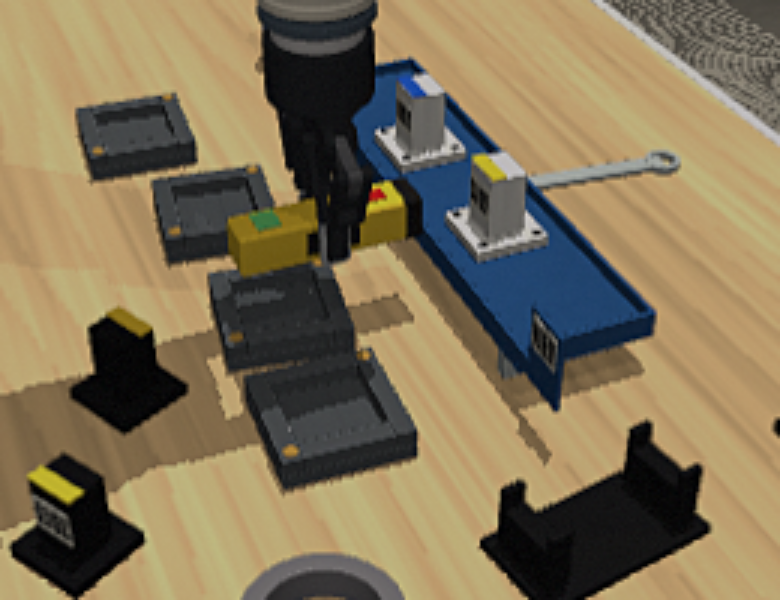

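The picture shows the level scanner facing the yellow foot's label (480,200), with both feet upright on the rack. I'll come down 6 mm more and hold.

```bash
python3 -m creep '-1 0 0 3 0;-1 0 0 3 0;-1 0 0 0 0;-1 0 0 0 0;-1 0 0 0 0;-1 0 0 0 0;-1 0 0 0 0;-1 0 0 0 0'
python3 - <<'E'
from h import *
go(502,-50,59,89.5)
f=arm.grab_frame("side");P=cloud(f);print(rect(P,.085,.105,(.502,-.05),.085))
m=(abs(P[...,0]-.628)<.006)&(abs(P[...,1]+.05)<.022)&(P[...,2]>.055)&(P[...,2]<.1)
print("face",np.round(P[m].mean(0)*1000,1),m.sum())
m=(abs(P[...,0]-.502)<.075)&(P[...,1]<-.058)&(P[...,1]>-.075)&(P[...,2]>.05)&(P[...,2]<.1)
Q=P[m];print("scn side z",np.round(np.percentile(Q[:,2],[1,50,99])*1000,1),"x",np.round(np.percentile(Q[:,0],[1,99])*1000,1))
E
python3 -m creep '-1 0 0 0 0;-1 0 0 0 0;-1 0 0 0 0;-1 0 0 0 0;-1 0 0 0 0;-1 0 0 0 0;-1 0 0 0 0;-1 0 0 0 0' >/dev/null
python3 -m creep '-1 0 0 0 0;-1 0 0 0 0;-1 0 0 0 0;-1 0 0 0 0;-1 0 0 0 0;-1 0 0 0 0;-1 0 0 0 0;-1 0 0 0 0'
python3 -m creep '-1 0 0 0 0;-1 0 0 0 0;-1 0 0 0 0;-1 0 0 0 0;-1 0 0 0 0;-1 0 0 0 0;-1 0 0 0 0;-1 0 0 0 0' >/dev/null
python3 -m creep '-1 0 0 0 0;-1 0 0 0 0;-1 0 0 0 0;-1 0 0 0 0;-1 0 0 0 0;-1 0 0 0 0;-1 0 0 0 0;-1 0 0 0 0'
```

```text
clock: 21.18
ee_pos: [0.5018, -0.0499, 0.0581]
tcp_rot: [0.004, 1.0, -0.0, 0.0]
force: [-0.2, -0.5, -1.5]
grip_width: 0.0329
t21.2 p [501.8 -49.9  58.1] hd 89.5 tilt [ 0.0001 -0.    ] F [-0.2 -0.5 -1.5] w 32.9 | turn 0.0 shift [-0.2 -0.1 -0.9]
(573, array([500.4, -55.2,  82.5, 139.9,  70.8]), array([494.1, -56.4,  91.7]))
face [629.1 -56.2  78. ] 155
scn side z [58.4 78.8 93.7] x [432.4 569.9]
clock: 22.57
ee_pos: [0.5017, -0.0499, 0.058]
tcp_rot: [0.004, 1.0, 0.0, -0.0]
force: [0.7, 0.3, -2.0]
grip_width: 0.0329
clock: 23.9
ee_pos: [0.5017, -0.0499, 0.058]
tcp_rot: [0.004, 1.0, 0.0, -0.0]
force: [-0.2, 0.8, -1.6]
grip_width: 0.033
```

```bash
cat > chk.py <<'E'
from h import *
import sys
def top(Q):
    A=np.c_[Q[:,0]-Q[:,0].mean(),Q[:,1]-Q[:,1].mean(),np.ones(len(Q))];return np.round(np.linalg.lstsq(A,Q[:,2],rcond=None)[0],4)
f=arm.grab_frame("wrist");P=cloud(f);s,p,h,R=st();g=go(*p,h)
for y in map(float,sys.argv[1:]):
    print("foot",y,rect(P,.096,.11,(.643,y),.045),"base",rect(P,.046,.055,(.643,y),.043))
m=(P[...,2]>p[2]/1000+.03)&(P[...,2]<p[2]/1000+.042)&(np.hypot(P[...,0]-p[0]/1000,P[...,1]-p[1]/1000)<.09)&(np.hypot(P[...,0]-p[0]/1000,P[...,1]-p[1]/1000)>.03)
print("scn top",rect(P*np.where(m,1,np.nan)[...,None],0,1,(p[0]/1000,p[1]/1000),.1),"slopes",top(P[m]))
E
python3 -m creep '-1 0 0 -1 0;-1 0 0 0 0'
python3 chk.py -.05 .09
```

```text
clock: 24.07
ee_pos: [0.5018, -0.0499, 0.0591]
tcp_rot: [0.004, 1.0, -0.0, 0.0]
force: [-0.1, -1.2, -1.2]
grip_width: 0.0331
t24.1 p [501.8 -49.9  59.1] hd 89.5 tilt [ 0.0002 -0.    ] F [-0.7 -0.9 -1.9] w 33.2 | turn 0.0 shift [0. 0. 0.]
foot -0.05 None base None
foot 0.09 None base None
scn top (14298, array([480.1, -47.6,  67.7,  95.7,  88.8]), array([452. , -48.4,  95.2])) slopes [ 0.0194 -0.0016  0.0952]
```

```bash
python3 -m creep '-1 0 0 0 0;-1 0 0 0 0;-1 0 0 0 0;-1 0 0 0 0;-1 0 0 0 0;-1 0 0 0 0;-1 0 0 0 0;-1 0 0 0 0' >/dev/null
python3 -m creep '-1 0 0 0 0;-1 0 0 0 0;-1 0 0 0 0;-1 0 0 0 0;-1 0 0 0 0;-1 0 0 0 0;-1 0 0 0 0;-1 0 0 0 0' >/dev/null
python3 -m creep '-1 0 0 0 0;-1 0 0 0 0;-1 0 0 0 0;-1 0 0 0 0;-1 0 0 0 0;-1 0 0 0 0;-1 0 0 0 0;-1 0 0 0 0' >/dev/null
python3 -m creep '-1 0 0 0 0;-1 0 0 0 0;-1 0 0 0 0;-1 0 0 0 0;-1 0 0 0 0;-1 0 0 0 0;-1 0 0 0 0;-1 0 0 0 0' >/dev/null
python3 -m creep '-1 0 0 0 0;-1 0 0 0 0;-1 0 0 0 0;-1 0 0 0 0;-1 0 0 0 0;-1 0 0 0 0;-1 0 0 0 0;-1 0 0 0 0'
python3 - <<'E'
from h import *
for n in("side","scene"):
  f=arm.grab_frame(n);P=cloud(f)
  m=(abs(P[...,0]-.502)<.068)&(abs(P[...,0]-.502)>.025)&(abs(P[...,1]+.05)<.014)&(P[...,2]>.088)&(P[...,2]<.105)
  Q=P[m];A=np.c_[Q[:,0]-.502,Q[:,1]+.05,np.ones(len(Q))];print(n,len(Q),np.linalg.lstsq(A,Q[:,2],rcond=None)[0].round(4))
  for y in(-.05,.09): print(rect(P,.098,.11,(.643,y),.045))
  cv2.imwrite(f"pics/{n}6.png",f["color"])
E
```

```text
clock: 27.45
ee_pos: [0.5017, -0.0499, 0.059]
tcp_rot: [0.004, 1.0, 0.0, -0.0]
force: [-0.2, -0.4, -2.5]
grip_width: 0.0333
side 247 [-0.0011  0.0166  0.0934]
(119, array([642.8, -52.5,  37.5,  30.2,  88.3]), array([641.9, -52.8, 100.3]))
(93, array([641. ,  87.5,  29.8,  38.6,   2.4]), array([639.8,  85.6, 100.4]))
scene 203 [ 0.0171 -0.0196  0.0952]
(174, array([643.6, -50.4,  31.1,  38.7,   1.4]), array([643.6, -48.6, 102.3]))
(204, array([642.3,  90.4,  39. ,  30.6,  88. ]), array([642.4,  90.8, 102.5]))
```

Yellow is done, with the scanner level within measuring noise. Now blue: slide along y.

```bash
python3 -m creep '-1 0 15 0 0;-1 0 30 0 0;-1 0 30 0 0;-1 0 30 0 0;-1 0 25 0 0;-1 1 9 0 0;-1 0 0 0 0;-1 0 0 0 0'
python3 -m creep '-1 0 0 0 0;-1 0 0 0 0;-1 0 0 0 0;-1 0 0 0 0'
python3 - <<'E'
from h import *
go(501.5,89.7,59,89.5)
f=arm.grab_frame("side");P=cloud(f)
for y in(-.05,.09): print(rect(P,.098,.11,(.643,y),.045))
cv2.imwrite("pics/s7.png",cv2.resize(f["color"][130:290,240:460],None,fx=3.5,fy=3.5))
E
```

```text
clock: 28.22
ee_pos: [0.5017, 0.0891, 0.059]
tcp_rot: [0.004, 1.0, -0.0, -0.0]
force: [-0.4, -0.0, -1.5]
grip_width: 0.0331
clock: 28.55
ee_pos: [0.502, 0.0883, 0.059]
tcp_rot: [0.005, 1.0, -0.0, -0.0]
force: [-0.4, -0.2, -1.8]
grip_width: 0.033
t28.6 p [502.   88.3  59. ] hd 89.4 tilt [-0.0001 -0.    ] F [-0.4 -0.2 -1.8] w 33.0 | turn -0.1 shift [0.5 1.4 0. ]
(124, array([642.1, -51.9,  37.6,  29.7,  88.4]), array([641.6, -53. , 100.3]))
(84, array([641.2,  88.5,  30.1,  36.7,   1.3]), array([640.5,  87.4, 100.4]))
```

View pics/s7.png

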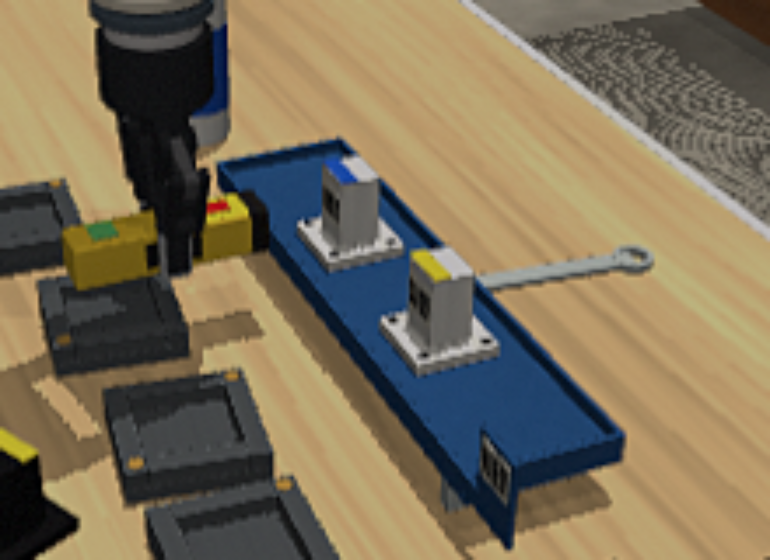

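The scanner faces the blue foot's label at (332,205), and both feet are upright. I'll trim by 1 mm and hold.

```bash
python3 -m creep '-1 0 1.2 0 0;-1 0 0 0 0;-1 0 0 0 0;-1 0 0 0 0;-1 0 0 0 0;-1 0 0 0 0;-1 0 0 0 0;-1 0 0 0 0'
python3 -m creep '-1 0 0 0 0;-1 0 0 0 0;-1 0 0 0 0;-1 0 0 0 0;-1 0 0 0 0;-1 0 0 0 0;-1 0 0 0 0;-1 0 0 0 0' >/dev/null
python3 -m creep '-1 0 0 0 0;-1 0 0 0 0;-1 0 0 0 0;-1 0 0 0 0;-1 0 0 0 0;-1 0 0 0 0;-1 0 0 0 0;-1 0 0 0 0' >/dev/null
python3 -m creep '-1 0 0 0 0;-1 0 0 0 0;-1 0 0 0 0;-1 0 0 0 0;-1 0 0 0 0;-1 0 0 0 0;-1 0 0 0 0;-1 0 0 0 0' >/dev/null
python3 -m creep '-1 0 0 0 0;-1 0 0 0 0;-1 0 0 0 0;-1 0 0 0 0;-1 0 0 0 0;-1 0 0 0 0;-1 0 0 0 0;-1 0 0 0 0' >/dev/null
python3 -m creep '-1 0 0 0 0;-1 0 0 0 0;-1 0 0 0 0;-1 0 0 0 0;-1 0 0 0 0;-1 0 0 0 0;-1 0 0 0 0;-1 0 0 0 0'
python3 - <<'E'
from h import *
f=arm.grab_frame("side");P=cloud(f)
for y in(-.05,.09): print(rect(P,.098,.11,(.643,y),.045),rect(P,.045,.053,(.643,y),.042))
print("tag",rect(P,.065,.11,(.59,-.226),.033))
m=(abs(P[...,0]-.590)<.01)&(abs(P[...,1]+.227)<.03)&(P[...,2]>.06)&(P[...,2]<.11);Q=P[m];print(np.round(np.percentile(Q,[2,50,98],axis=0)*1000,1))
l=arm.landmark_of("label_rack",f);print([(a["p"],pt(f,a["uv"])) for a in l[:2]])
f=arm.grab_frame("scene");P=cloud(f);print("tag",rect(P,.065,.11,(.59,-.226),.033))
for y in(-.05,.09): print(rect(P,.098,.11,(.643,y),.045))
go(448.5+13.5,-226,59,89.5)
E
```

```text
clock: 29.27
ee_pos: [0.5019, 0.0904, 0.059]
tcp_rot: [0.004, 1.0, -0.0, -0.0]
force: [-0.1, 0.2, -3.2]
grip_width: 0.0333
clock: 32.6
ee_pos: [0.502, 0.0903, 0.059]
tcp_rot: [0.004, 1.0, 0.0, -0.0]
force: [0.3, 0.1, -2.4]
grip_width: 0.0332
(116, array([ 6.43e+02, -5.20e+01,  2.95e+01,  4.05e+01,  4.00e-01]), array([641.5, -52. , 100.3])) (243, array([642.7, -52.1,  64.8,  60.3,  89.1]), array([635.5, -61.8,  48.3]))
(88, array([640.8,  87.2,  30.6,  39.8,   2.3]), array([640.3,  86.9, 100.2])) (189, array([641.9,  86.4,  61. ,  61. ,  89.1]), array([636.2,  77.4,  48.3]))
tag (168, array([ 589.2, -227.6,   41.3,    5.9,   89.3]), array([ 588.5, -230. ,   82. ]))
[[ 586.4 -247.8   60.7]
 [ 588.3 -231.2   81.2]
 [ 591.8 -208.3   94.9]]
[(0.85, array([ 0.58914858, -0.22246139,  0.07706923])), (0.42, array([ 0.62828945, -0.0615324 ,  0.08005957]))]
tag (89, array([ 591. , -223.9,   43.2,    7.8,   88.2]), array([ 592.1, -223. ,   82.6]))
(178, array([643.7, -48.6,  41.4,  30.8,  89.6]), array([643.6, -48.2, 102.4]))
(203, array([641.7,  90. ,  31.3,  38.9,   0. ]), array([642.2,  90.6, 102.2]))
t32.8 p [502.   90.3  59. ] hd 89.5 tilt [ 0. -0.] F [-0.4 -0.2 -2.1] w 33.0 | turn 0.0 shift [  37.2 -316.6    0. ]
```

```bash
python3 -m creep '-1 3 -15 0 0;-1 4 -35 0 0;-1 4 -35 0 0;-1 4 -35 0 0;-1 4 -35 0 0;-1 4 -35 0 0;-1 4 -35 0 0;-1 4 -35 0 0'
python3 -m creep '-1 4 -35 0 0;-1 2 -20 0 0;-1 0 -2 0 0;-1 0 0 0 0;-1 0 0 0 0;-1 0 0 0 0;-1 0 0 0 0;-1 0 0 0 0'
python3 - <<'E'
from h import *
go(462,-226,59,89.5)
f=arm.grab_frame("side");cv2.imwrite("pics/s8.png",cv2.resize(f["color"][170:370,220:480],None,fx=3,fy=3))
E
```

```text
clock: 33.42
ee_pos: [0.4683, -0.1711, 0.0591]
tcp_rot: [0.004, 1.0, -0.0, 0.0]
force: [0.8, 0.7, -2.2]
grip_width: 0.0328
clock: 34.08
ee_pos: [0.4623, -0.2253, 0.059]
tcp_rot: [0.004, 1.0, 0.0, -0.0]
force: [-0.3, 1.0, -2.4]
grip_width: 0.033
t34.1 p [ 462.3 -225.3   59. ] hd 89.6 tilt [-0.0003  0.0002] F [-0.3  1.  -2.4] w 33.0 | turn 0.1 shift [ 0.3 -0.7  0. ]
```

View pics/s8.png

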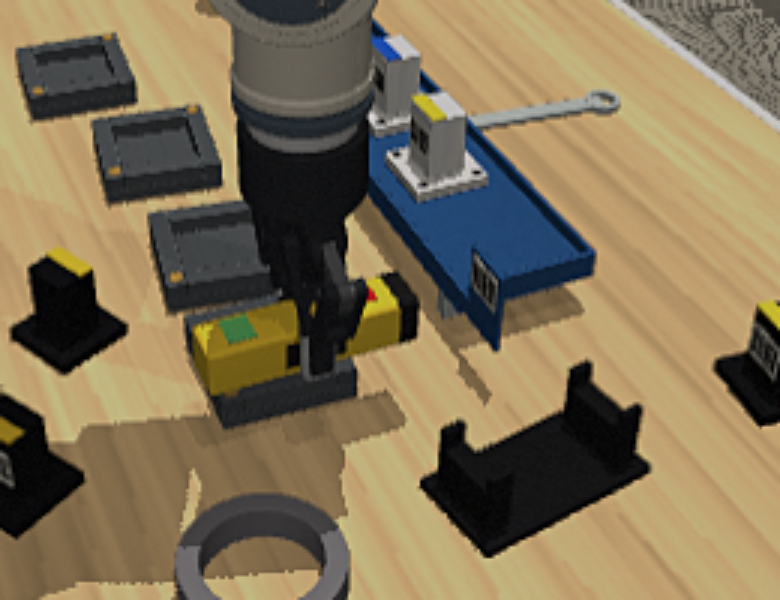

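The scanner points at the tag's label (483,280) about 56 mm away. I'll trim by 0.5 mm and hold.

```bash
python3 -m creep '-1 0 -0.5 0 0;-1 0 0 0 0;-1 0 0 0 0;-1 0 0 0 0;-1 0 0 0 0;-1 0 0 0 0;-1 0 0 0 0;-1 0 0 0 0'
python3 -m creep '-1 0 0 0 0;-1 0 0 0 0;-1 0 0 0 0;-1 0 0 0 0;-1 0 0 0 0;-1 0 0 0 0;-1 0 0 0 0;-1 0 0 0 0' >/dev/null
python3 -m creep '-1 0 0 0 0;-1 0 0 0 0;-1 0 0 0 0;-1 0 0 0 0;-1 0 0 0 0;-1 0 0 0 0;-1 0 0 0 0;-1 0 0 0 0' >/dev/null
python3 -m creep '-1 0 0 0 0;-1 0 0 0 0;-1 0 0 0 0;-1 0 0 0 0;-1 0 0 0 0;-1 0 0 0 0;-1 0 0 0 0;-1 0 0 0 0' >/dev/null
python3 -m creep '-1 0 0 0 0;-1 0 0 0 0;-1 0 0 0 0;-1 0 0 0 0;-1 0 0 0 0;-1 0 0 0 0;-1 0 0 0 0;-1 0 0 0 0' >/dev/null
python3 -m creep '-1 0 0 0 0;-1 0 0 0 0;-1 0 0 0 0;-1 0 0 0 0;-1 0 0 0 0;-1 0 0 0 0;-1 0 0 0 0;-1 0 0 0 0'
python3 -m creep '-1 0 0 -20 0;-1 0 0 -35 0;-1 0 0 -35 0;-1 0 0 -10 0;-1 0 0 0 -4.4;-1 0 0 0 -4.4;-1 0 0 0 0;-1 0 0 0 0'
python3 - <<'E'
from h import *
go(578.9,-326,90,98.3)
E
```

```text
clock: 34.8
ee_pos: [0.4622, -0.2269, 0.059]
tcp_rot: [0.004, 1.0, 0.0, -0.0]
force: [0.2, -0.4, -1.6]
grip_width: 0.0334
clock: 38.13
ee_pos: [0.4622, -0.2268, 0.059]
tcp_rot: [0.004, 1.0, 0.0, -0.0]
force: [-0.3, -0.8, -2.4]
grip_width: 0.0329
clock: 38.8
ee_pos: [0.4619, -0.2267, 0.1586]
tcp_rot: [-0.071, 0.997, 0.0, -0.0]
force: [0.1, -0.2, -2.4]
grip_width: 0.0331
t38.8 p [ 461.9 -226.7  158.6] hd 98.2 tilt [-0.0006  0.0003] F [ 0.1 -0.2 -2.4] w 33.1 | turn -0.1 shift [-101.5 -115.2   68.5]
```

```bash
python3 -m creep '-1 -15 -17 0 0;-1 -25 -28 0 0;-1 -25 -28 0 0;-1 -25 -28 0 0;-1 -11.5 -14 0 0;-1 0 0 0 0;-1 0 0 0 0;-1 0 0 0 0'
python3 -m creep '-1 0 0 25 0;-1 0 0 25 0;-1 0 0 15 0;-1 0 0 0 0;-1 0 0 0 0;-1 0 0 0 0'
python3 - <<'E'
from h import *
go(578.9,-326,38,98.3)
P=cloud(arm.grab_frame("wrist"))
m=(P[...,2]>.05)&(P[...,2]<.15)
print(rect(P,.112,.140,(.575,-.326),.05),rect(P,.112,.14,(.579,-.326),.09))
E
```

```text
clock: 39.47
ee_pos: [0.578, -0.3251, 0.1578]
tcp_rot: [-0.072, 0.997, 0.001, -0.001]
force: [1.2, 1.3, -2.3]
grip_width: 0.0337
clock: 39.97
ee_pos: [0.5795, -0.3259, 0.0951]
tcp_rot: [-0.072, 0.997, -0.0, 0.0]
force: [0.1, 0.4, -1.7]
grip_width: 0.033
t40.0 p [ 579.5 -325.9   95.1] hd 98.3 tilt [ 0.0009 -0.0005] F [ 0.1  0.4 -1.7] w 33.0 | turn -0.0 shift [ 0.6  0.  57.1]
(24185, array([ 568.5, -328.7,   85.2,   69.2,   34.6]), array([ 562.7, -327.4,  130.9])) (30332, array([ 561.3, -332.1,  100.5,   72.3,   28.7]), array([ 553.7, -328.7,  130.8]))
```

```bash
python3 -m creep '-1 0.5 0 20 0;-1 0 0 20 0;-1 0 0 8 0;-1 0 0 4 0;-1 0 0 0 0;-1 0 0 0 0;-1 0 0 0 0;-1 0 0 0 0'
python3 - <<'E'
from h import *
go(578.9,-326,38,98.3)
E
python3 -m creep '-1 0 0 1.5 0;-1 0 0 1 0;-1 0 0 0 0;-1 0 0 0 0;-1 0 0 0 0;-1 0 0 0 0'
python3 - <<'E'
from h import *
go(578.9,-326,38,98.3)
E
```

```text
clock: 40.68
ee_pos: [0.5794, -0.3265, 0.0432]
tcp_rot: [-0.072, 0.997, -0.001, 0.001]
force: [-0.4, -0.6, -1.6]
grip_width: 0.0333
t40.7 p [ 579.4 -326.5   43.2] hd 98.3 tilt [ 0.0016 -0.0009] F [-0.4 -0.6 -1.6] w 33.3 | turn 0.0 shift [0.5 0.5 5.2]
clock: 41.18
ee_pos: [0.5788, -0.326, 0.0395]
tcp_rot: [-0.072, 0.997, 0.0, 0.0]
force: [1.2, -0.1, -1.3]
grip_width: 0.0331
t41.2 p [ 578.8 -326.    39.5] hd 98.3 tilt [0. 0.] F [ 1.2 -0.1 -1.3] w 33.1 | turn -0.0 shift [-0.1  0.   1.5]
```

```bash
python3 -m creep '-1 0 0 1 0;-1 0 0 0.7 0;-1 0 0 0.5 0;-1 0 0 0 0;-1 0 0 0 0'
```

```text
clock: 41.6
ee_pos: [0.5788, -0.3261, 0.0379]
tcp_rot: [-0.072, 0.997, -0.0, 0.0]
force: [-2.5, 1.8, 6.0]
grip_width: 0.033
```

Seated: 6 N contact at the same height as before. I'll release, rise and check everything.

```bash
python3 -m creep '-0.1 0 0 0 0;0.1 0 0 0 0;0.4 0 0 0 0;0.7 0 0 0 0;1 0 0 0 0;1 0 0 0 0;1 0 0 0 0;1 0 0 0 0'
python3 -m creep '1 0 0 -15 0;1 0 0 -35 0;1 0 0 -40 0;1 0 0 -40 0;1 0 0 -38 0;1 0 0 0 0;1 0 0 0 0;1 0 0 0 0'
python3 -m creep '1 30 0 0 0;1 30 0 0 0;1 30 0 0 0;1 0 0 0 0;1 0 0 0 0;1 0 0 0 0'
python3 - <<'E'
from h import *
s=arm.read_state();print(s["force"])
for n in("wrist","side","scene"):
  f=arm.grab_frame(n);P=cloud(f);cv2.imwrite(f"pics/{n}9.png",f["color"])
  print(n,"scn",rect(P,.068,.085,(.578,-.33),.085))
  for y in(-.05,.09): print(rect(P,.097,.11,(.643,y),.045))
E
```

```text
clock: 42.27
ee_pos: [0.5787, -0.3261, 0.0373]
tcp_rot: [-0.072, 0.997, 0.0, -0.0]
force: [-1.3, 0.2, -0.9]
grip_width: 0.0851
clock: 42.93
ee_pos: [0.5785, -0.3259, 0.2061]
tcp_rot: [-0.072, 0.997, -0.0, 0.0]
force: [0.5, 0.9, -0.3]
grip_width: 0.0852
clock: 43.43
ee_pos: [0.4898, -0.339, 0.2046]
tcp_rot: [-0.072, 0.997, 0.0, -0.0]
force: [0.2, -0.2, 0.4]
grip_width: 0.0854
[ 0.21716664 -0.24477037  0.39371562]
wrist scn (5643, array([ 575. , -295.5,  141.3,   93.8,    8.5]), array([ 572.6, -326. ,   73.9]))
None
None
side scn (1119, array([ 574.7, -297.3,  141.8,   97.1,    8.6]), array([ 576.6, -329.2,   73. ]))
None
None
scene scn (493, array([ 580.6, -323.9,  142.5,   38.4,    8.7]), array([ 584.1, -322.1,   72.7]))
(181, array([ 6.433e+02, -4.900e+01,  3.150e+01,  3.840e+01,  5.000e-01]), array([644. , -48.6, 102.2]))
(100, array([651.6,  54.7,  19.1,  29.3,  89.1]), array([651.2,  55.5, 102.1]))
```

View pics/side9.png

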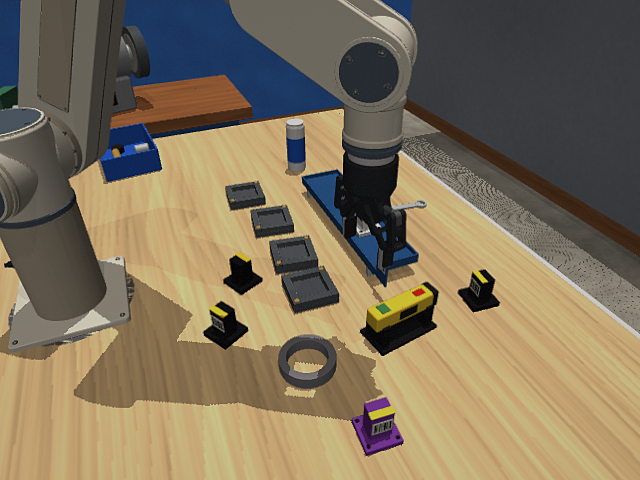

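View pics/wrist9.png

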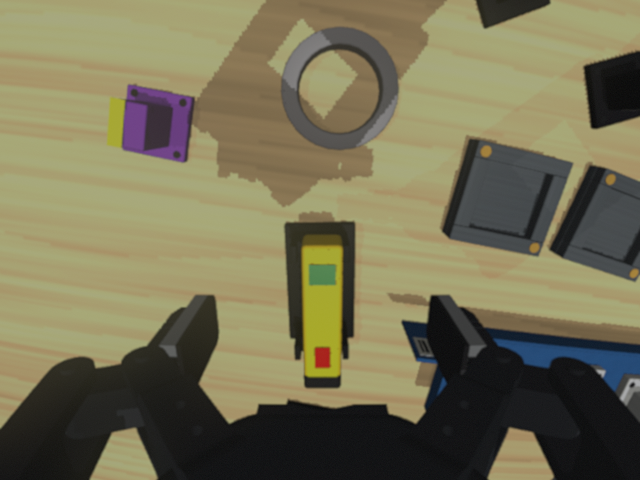

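The scanner is back in its cradle (side (400,320)). The scene camera, though, now puts the blue foot at y of about 55 instead of 90, so it seems to have been knocked; I'll look closer.

Run:
```python
from h import *
f=arm.grab_frame("scene");P=cloud(f)
m=(P[...,2]>.097)&(P[...,2]<.112)&(abs(P[...,0]-.645)<.06)&(P[...,1]>-.0)&(P[...,1]<.22)
print(cv2.minAreaRect((P[m][:,:2]*1000).astype(np.float32)),P[m].mean(0),m.sum())
m=(P[...,2]>.045)&(P[...,2]<.058)&(abs(P[...,0]-.645)<.047)&(P[...,1]>-.01)&(P[...,1]<.2)
print(cv2.minAreaRect((P[m][:,:2]*1000).astype(np.float32)),P[m].mean(0),m.sum())
cv2.imwrite("pics/sc10.png",cv2.resize(f["color"][220:370,210:400],None,fx=4,fy=4))
```

```text
((651.3063354492188, 44.105613708496094), (30.919015884399414, 39.34642791748047), 0.9475177526473999) [0.65193197 0.045694   0.10223964] 204
((646.3645629882812, 90.4692153930664), (78.1455078125, 166.50796508789062), 1.4913567304611206) [0.6594123  0.05677611 0.04976126] 353
```

View pics/sc10.png

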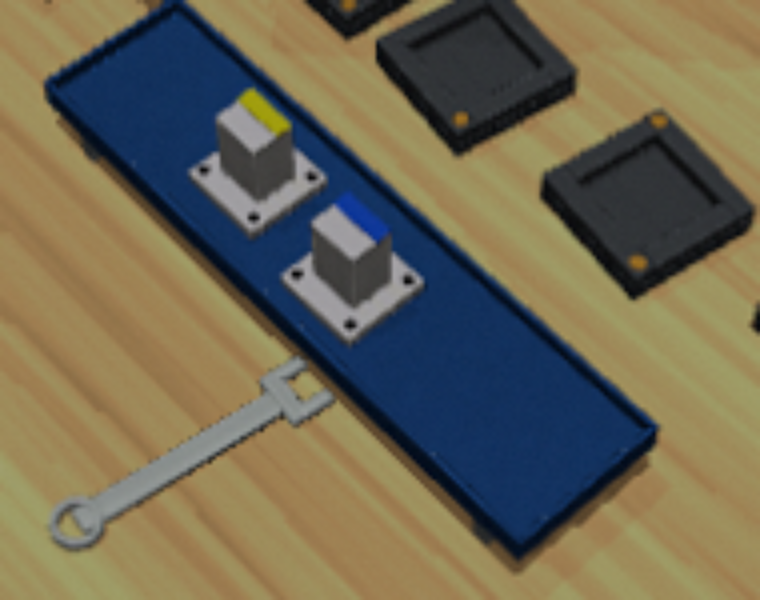

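The blue foot was knocked to about (651,44), after its scan: at 32.8 s, when the scan was complete, it still measured y 90. It stands upright (top z 102) flat on the rack floor, clear of lip and neighbour, so nothing needs mending. I'll hand in.

```bash
python3 -c "
from cell import arm;print(arm.finish_job(),arm.read_state()['clock'])"
```

```text
the job is handed in; nothing more can be done
the job is handed in; nothing more can be done
```

The job is handed in. Only the yellow and blue feet were there, and both now stand upright on the rack. I set each down until I felt light contact (7–9 N), then scanned yellow, blue and the rack tag in that order. Each was scanned square on from about 56 mm and held for more than 3 s. The scanner is back in its cradle with its nose to +x.

**Last checks, at about 44 s:**
- **Scanner:** it lies at a heading of about 8.5° with its top at z 74, as it did at the start.
- **Feet:** the yellow foot is where I placed it. The blue foot had moved about 45 mm along the rack after its scan: it measured y 90 when the scan ended and y 44 at the end. It is still upright, flat on the rack floor and clear of the lip and the yellow foot, so I left it there.
- **Bystanders:** the spray can, tape roll and spanner look untouched in the pictures; I did not re-measure them.

**What disagreed or stayed unproven:**
- Nothing reports a successful scan, so the readings are judged only by where the scanner was held.
- The cameras differed by 2–4 mm on some positions, so I used averages.
- One wrist-camera check suggested the scanner was tilted about 1°. The scene camera showed about the same and the side camera showed none, and I put it down to noise.

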